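# Close the cement pot's push-and-turn safety cap

### The arm

A 6-joint arm with a two-finger parallel gripper is mounted at the origin on the work surface. World frame = base frame: x ahead of the robot, y to its left, z up, the work surface at z = 0. Lengths are in m, angles in degrees, forces in N, time in s.
With the tool pointing down it reaches from about 0.375 to 0.9 m from the base axis. Payload 3.1 kg.
Tool frame: the origin (TCP) lies on the centre line of the jaws, within the pads' length; the fingertips stand 14 mm ahead of it and the grasp point (between the pads) lies 5 mm behind it (bot.tips_ahead is the distance from the TCP to the fingertips, in m); z points along the fingers, y is the line along which they close (so a half turn about z gives the same grasp; the last joint's range is limited). The gripper opens to 87 mm and grips with 3 to 60 N. Pads are 19 mm wide; open, the fingers measure 117 mm over their backs; the gripper's body (75 mm by 190 mm) begins 51 mm behind the grasp point.
Start: joints at [-81.561, 30.224, 82.088, -0, 67.689, -10.227], TCP at [0.2, -0.592, 0.237] pointing down, gripper open.
Joint ranges: [-176.69, 176.69], [-43.24, 126.21], [12.49, 139.97], [-82, 262], [0, 151.66], [-163.58, 163.58]. Speed limits (degrees/s): [159.86, 159.86, 180, 180, 180, 180].

### API

Orientations are given as a 3x3 rotation matrix whose columns are the frame's x, y, z axes.
In Python, from rig import bot gives the robot as it stands.
- The arm moves only by the tool play_rows, never from a script. Its argument "moves" is a list that holds one entry, the list of rows, each a list of 6 numbers: the shift along the tool's x, y, z in mm, then the turn, a rotation vector about the tool's x, y, z in rad. A call has 1 to 5 rows; each row shifts and turns the commanded pose from where the row before left it, along the tool's axes as they then stand; what a row does not reach is not made up. A row lasts 1/10 s, in which the tool goes at most 50 mm and 8.59 degrees, less where a joint would pass 70% of its speed; a pose out of reach is approached as far as the arm can. A call with a gripper value outside its range is refused whole. "fingers" is the opening, from -1 (shut) to 1 (fully open), set as the call begins (left out, the last holds). The fingers move at their own pace and stop on an object; the grip force is fixed at half the most. Time passes only in rows, so rows that do not move let the fingers close. It gives the time, the measured TCP pose, the force, the opening and the grip force at its end, in the units of the state.
- bot.read_state(): the state, without advancing time (a new reading comes with each control period).
- bot.capture(name): name is "scene" or "top" or "wrist"; returns a dict with "image" (420x560x3 uint8, blue, green, red), "fx", "fy", "cx", "cy" (pixels), "R" (3x3) and "t" (3): a world point X has camera coordinates R X + t. Camera axes: x right, y down, z forward; pixel columns grow to the right and rows downward; lengths in m; the calibration is good to about 2 mm. The wrist camera is an equidistant fisheye: a pixel r from the principal point sees the ray r / f radians off the axis. A picture is of the moment at which its call begins. There is no depth.
- bot.hand_in(): hands the job in; it is judged then, once.
Trained networks look in a picture, given as the dict that the camera call returned (one of the last four; its "shot" number tells which), for a name from the list of things; names that differ only in an ending like _2 or _b are one class to them, and where a whole thing is asked for, a point or a joint stands for the part that bears it (a point fixed in the world has none). Each returns a list of dicts, best first, with "confidence" (0 to 1); they miss things now and then, are a little off and sometimes report something else, mostly with a low value. They report only what shows in the picture. A call takes as long as a camera call. They do not tell look-alikes from the thing itself.
- bot.search_frame(picture, query): "centre" ([column, row] in pixels, amid what is visible of it).
- bot.silhouettes(picture, query): "pixels" (420x560 bool, what is visible of it) and "centre" ([column, row] in pixels, amid what is visible of it).
- bot.pinpoint(picture, query): "centre" ([column, row] in pixels: a listed point, or the origin of a listed thing).
The state is a dict: "time_s": time; "joint_positions": joint angles; "qvel": joint speeds; "tau": joint torques, N m; "position": TCP position; "tcp_rot": TCP orientation; "force": force on the tool from outside, world axes, zero at the start; "moment": the same for the moment, N m; "opening": opening from 0.0 (shut) to 1.0 (fully open); "grasp_force": force on a finger pad.
Only numpy, scipy, OpenCV 4.12 (cv2) and the standard library are available. Lean on these libraries where they do the work, as an engineer would, in place of code of your own. Each camera call takes 0.05 s, during which the arm holds its last target. There are 200 camera calls.

### The job

Take the orange safety cap from its wooden parking ring and close the yellow cement pot with it: find the slots, press the cap down against the spring and, keeping it pressed, turn it clockwise until the lugs catch, then let go so that it sits locked and level. Do not force it, and leave the other things on the bench alone.

Things in the scene. Friction and masses are not known exactly. Their poses are not given: they have to be found in the camera images.
- cap_grip (a point): Centre of the grip bar on top of the loose orange safety cap (about 110 g), which starts upright. Bar 46 mm long (x), 16 mm thick (y), 30 mm tall (z): 15 mm above and below this point. Pinch it across y, finger tips clear of the flange under it (55 mm across, 6 mm thick, underside 21 mm below this point). Half a turn makes no difference.
- cap_lugs (a point): Under the cap, on its axis, level with the underside of its two lugs, 36.5 mm below the bar's centre; axes as the bar's. The lugs stick out along +x and -x, in line with the bar: 43 mm over both, 9 mm wide, 5 mm thick. The grey plug between them is 30.4 mm across, its tapered nose reaches 6 mm lower; off centre it rubs on the ears sideways.
- park: Fixed wooden parking ring that holds the cap at the start: base 90 x 90 mm, ring 62 mm across, rim 40 mm above the table; the cap's flange rests on the rim. Origin under its centre.
- pot_mouth (a point): Centre of the yellow pot's open mouth, level with its rim, 112 mm above the table. A black shell (bore 48 mm) holds two aluminium ears (34 mm between them) and two opposite slots, each 56 degrees wide, for the cap's lugs. Slots' line: 56 degrees counterclockwise from above of this frame's x, but up to 37 degrees off that either way, as the shell was fitted by hand: look or feel for it.
- pot_spring (a point): Top of the red spring plate inside the pot, 9 mm under the rim. Heights of the bar's centre over the rim: 36.5 mm lugs lying on the ears; 33.5 mm lugs through the slots, nose meets the plate (3 N, then 1 N more per mm); 24.5 mm lugs just clear under the ears' hooks (12 N); 21 mm flange on the rim (15.5 N, hard stop). Over 50 N (press and twist added) is forcing it.
- pot: The yellow cement pot, 80 mm across and fixed; origin under its centre. Held pressed below 24.5 mm, the cap turns clockwise from above 51 to 61 degrees from the slots' line to an end stop that yields on rubber (0.1 N m per degree). Let go there, it springs up into pockets, locked: bar's centre 27.5 mm over the rim, bar within 42 degrees of this frame's x. Let go sooner it hangs or springs out.
- shoe_a: bystander: yellow and grey climbing shoe, 230 mm long, 90 mm tall, origin under its middle
- shoe_b: bystander: the other climbing shoe, same size
- hammer: bystander: hammer lying on the bench
- brush: bystander: brush lying on the bench between pot and ring
- screwdriver: bystander: screwdriver lying on the bench
- jar: bystander: amber jar, 64 mm across, 75 mm tall
- tin: bystander: red can, 70 mm across, 85 mm tall
Not all that is in view belongs to the job. Of the things shaped like the part that bears cap_grip, the orange one is meant.

How it is judged:
By the outcome, as a careful person would: the job done as asked, in the order asked, and still so for the second after the job is handed in, with the robot touching nothing.
It also fails if it takes over 72 s, if anything falls off the work surface, if the arm or the gripper's body presses on something with over 40 N, if the wrist force passes 120 N, or if a joint passes its speed limit or range.

## Working session

There is one attempt and no reset: what is moved stays moved. The work goes in short steps, Python scripts to look and compute and a tool call to move; the robot and the scene stay as the last step left them, time stands still between calls to the robot, and variables do not carry over. Pictures are saved under pics/ and viewed, at most 10 in all, crops included, and the job is handed in when it is done.

Besides the shell and the picture viewer there is one more tool, called after "Call:" as name([rows], argument=value, ...), one row to a line, values as JSON. play_rows: Moves the arm, as the interface text tells. Its arguments: {"type":"object","properties":{"moves":{"type":"array","items":{"type":"array","items":{"type":"array","items":{"type":"number"}}}},"fingers":{"type":"number"}},"required":["moves"]}

```bash
ls; mkdir -p pics
cat > h.py <<'E'
import numpy as np, cv2
from rig import bot
def ray(p,uv):
    R=np.array(p["R"]);t=np.array(p["t"])
    x=(uv[0]-p["cx"])/p["fx"];y=(uv[1]-p["cy"])/p["fy"]
    if p.get("name")=="wrist":
        r=np.hypot(x,y);s=np.sin(r)/r if r>1e-9 else 1
        d=np.array([x*s,y*s,np.cos(r)])
    else: d=np.array([x,y,1.])
    d=R.T@d;return -R.T@t,d/np.linalg.norm(d)
def cap(n):
    p=bot.capture(n);p["name"]=n;return p
def tri(rs):
    A=np.zeros((3,3));b=np.zeros(3)
    for o,d in rs:
        M=np.eye(3)-np.outer(d,d);A+=M;b+=M@o
    X=np.linalg.solve(A,b);return X,[np.linalg.norm((np.eye(3)-np.outer(d,d))@(X-o))*1000 for o,d in rs]
def atz(r,z):
    o,d=r;return o+d*(z-o[2])/d[2]
def proj(p,X):
    c=np.array(p["R"])@X+np.array(p["t"])
    if p["name"]=="wrist":
        th=np.arctan2(np.hypot(c[0],c[1]),c[2]);k=th/np.hypot(c[0],c[1])
        return np.array([p["fx"]*c[0]*k+p["cx"],p["fy"]*c[1]*k+p["cy"]])
    return np.array([p["fx"]*c[0]/c[2]+p["cx"],p["fy"]*c[1]/c[2]+p["cy"]])
E
python3 - <<'E'
from h import *
np.set_printoptions(precision=4,suppress=True)
P={n:cap(n) for n in("scene","top","wrist")}
for n,p in P.items():
    cv2.imwrite(f"pics/{n}0.png",p["image"]);print(n,p["fx"],p["cx"],p["cy"],-np.array(p["R"]).T@p["t"])
    for q in("cap_grip","park","pot_mouth","pot_spring","pot"):
        print(n,q,[(np.round(d["centre"],1).tolist(),round(d["confidence"],2),np.round(atz(ray(p,d["centre"]),{"cap_grip":.061,"pot_mouth":.112,"pot_spring":.103}.get(q,0)),3).tolist()) for d in bot.pinpoint(p,q)])
cv2.imwrite("pics/both0.png",np.hstack([cv2.resize(P[n]["image"],(400,300)) for n in("scene","top")]))
E
```

```text
pics
scene 472.1660212899599 284.8232802139288 214.7056645427752 [0.8826 0.5115 1.0633]
scene cap_grip [([307.5, 167.1], 0.78, [0.461, -0.133, 0.061]), ([267.2, 146.0], 0.59, [0.524, -0.246, 0.061]), ([254.1, 255.4], 0.57, [0.701, 0.039, 0.061]), ([272.0, 186.2], 0.53, [0.573, -0.12, 0.061])]
scene park [([279.3, 201.1], 0.73, [0.558, -0.106, 0.0])]
scene pot_mouth [([344.3, 265.5], 0.67, [0.542, 0.177, 0.112]), ([257.4, 112.2], 0.48, [0.513, -0.326, 0.112])]
scene pot_spring [([343.2, 268.2], 0.56, [0.545, 0.178, 0.103])]
scene pot [([341.4, 287.8], 0.7, [0.54, 0.185, 0.0])]
top 497.16991389082506 284.7670336451117 211.37994740265987 [0.4817 0.0065 1.246 ]
top cap_grip [([333.3, 240.3], 0.93, [0.557, -0.118, 0.061]), ([274.5, 184.4], 0.68, [0.694, 0.021, 0.061]), ([344.8, 285.2], 0.56, [0.451, -0.143, 0.061]), ([385.0, 259.2], 0.56, [0.511, -0.24, 0.061])]
top park [([325.1, 241.5], 0.94, [0.559, -0.104, 0.0]), ([119.0, 206.1], 0.55, [0.653, 0.414, 0.0])]
top pot_mouth [([205.2, 246.7], 0.91, [0.543, 0.179, 0.112])]
top pot_spring [([205.7, 247.3], 0.78, [0.542, 0.179, 0.103])]
top pot [([210.7, 248.1], 0.76, [0.545, 0.182, 0.0]), ([204.4, 245.4], 0.51, [0.552, 0.198, 0.0]), ([204.9, 246.8], 0.34, [0.548, 0.197, 0.0])]
wrist 325.19226210127806 279.2692209675715 211.11392970496425 [ 0.2655 -0.5692  0.3846]
wrist cap_grip []
wrist park []
wrist pot_mouth []
wrist pot_spring []
wrist pot []
```

View pics/both0.png

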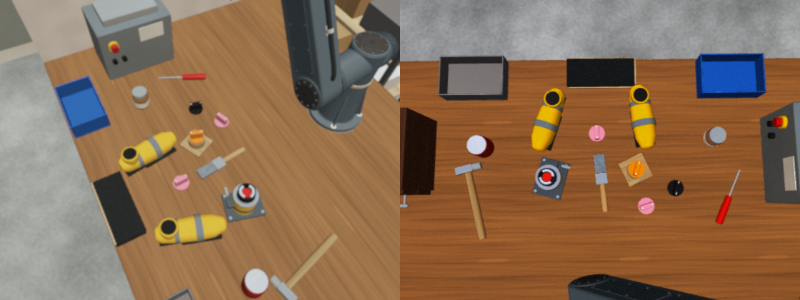

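Run:
```python
import cv2,numpy as np
a=cv2.imread("pics/top0.png");b=cv2.imread("pics/scene0.png")
f=lambda i,u,v,r:cv2.resize(i[v-r:v+r,u-r:u+r],(390,390),interpolation=cv2.INTER_CUBIC)
cv2.imwrite("pics/crop0.png",np.hstack([f(a,333,240,35),f(a,205,247,35)]))
```

```text
(no output)
```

View pics/crop0.png

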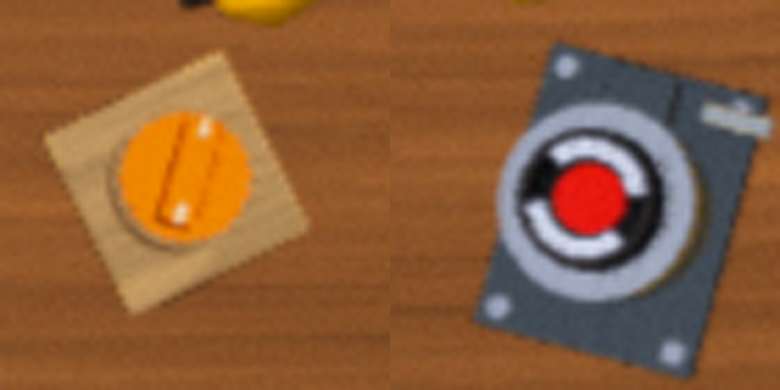

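The top view shows the lookalikes: orange cap in the wooden ring at (333,240), pink caps at (274,184) and (345,285), and a black one at (385,259). I choose the orange one; the crop confirms it is orange, with its bar at about -15° world yaw. The pot is at (205,247), its two dark slots lying on a line at about 72° world yaw.

```bash
cat >> h.py <<'E'
def plan(x,y,z,yaw=None):
    s=bot.read_state();R=np.array(s["tcp_rot"]);d=R.T@(np.array([x,y,z])-s["position"])*1000
    a=np.degrees(np.arctan2(R[1,0],R[0,0]))
    print("shift mm",np.round(d,1),"toolx yaw",round(a,2),"tilt",np.round(R[:,2],4),"j6",s["joint_positions"][5])
    if yaw is not None:
        e=(yaw-a+90)%180-90;print("turn world deg",round(e,2),"tool z rad",round(-np.radians(e),4))
E
python3 -c "
from h import *
plan(.50,-.12,.237,-15)
print(bot.read_state())"
```

```text
shift mm [ 4.353e+02 -3.512e+02 -4.000e-01] toolx yaw 18.67 tilt [-0.e+00 -1.e-04 -1.e+00] j6 -10.227784949400197
turn world deg -33.67 tool z rad 0.5876
{'time_s': 0.9, 'joint_positions': array([-8.15596894e+01,  3.02203821e+01,  8.20875893e+01, -7.79938994e-04,
        6.76888999e+01, -1.02277849e+01]), 'qvel': array([ 0.02993239,  0.04191958,  0.06263799, -0.01765146, -0.16783306,
        0.0200937 ]), 'tau': array([-7.99088739e-04, -4.40001726e+01, -1.76989603e+01,  6.32912898e-02,
        5.04304364e-02, -2.23594276e-05]), 'position': array([ 0.20006996, -0.59209244,  0.23658253]), 'tcp_rot': array([[ 9.47387006e-01,  3.20090394e-01, -4.44209948e-06],
       [ 3.20090394e-01, -9.47387005e-01, -5.58624269e-05],
       [-2.20894136e-05,  5.15014640e-05, -9.99999998e-01]]), 'force': array([ 0.17301132,  0.16476862, -0.00671205]), 'moment': array([-0.00903314,  0.0262746 , -0.0374587 ]), 'grasp_force': 0.0, 'opening': 0.997324552107087}
```

Call:
play_rows([
  [[40, -32, 0, 0, 0, 0], [40, -32, 0, 0, 0, 0], [40, -32, 0, 0, 0, 0], [40, -32, 0, 0, 0, 0], [40, -32, 0, 0, 0, 0]],
], fingers=1)

```text
time_s: 1.4
position: [0.3358, -0.3801, 0.2368]
tcp_rot: [[0.948, 0.319, 0.001], [0.319, -0.948, -0.0], [0.0, 0.001, -1.0]]
force: [1.0, -1.1, -0.6]
opening: 1.0
grasp_force: 0.0
```

Call:
play_rows([
  [[40, -32, 0, 0, 0, 0], [40, -32, 0, 0, 0, 0], [40, -32, 0, 0, 0, 0], [40, -32, 0, 0, 0, 0], [40, -32, 0, 0, 0, 0]],
])

```text
time_s: 1.9
position: [0.471, -0.1695, 0.2369]
tcp_rot: [[0.947, 0.32, 0.001], [0.32, -0.947, -0.001], [0.001, 0.001, -1.0]]
force: [0.5, -0.4, 0.3]
opening: 0.997
grasp_force: 0.0
```

Call:
play_rows([
  [[35, -31, 0, 0, 0, 0.12], [0, 0, 0, 0, 0, 0.12], [0, 0, 0, 0, 0, 0.12], [0, 0, 0, 0, 0, 0.12], [0, 0, 0, 0, 0, 0.11]],
])

```text
time_s: 2.4
position: [0.4934, -0.1303, 0.2367]
tcp_rot: [[0.964, -0.265, 0.0], [-0.265, -0.964, -0.0], [0.0, 0.0, -1.0]]
force: [0.7, -0.1, 0.7]
opening: 1.002
grasp_force: 0.0
```

Call:
play_rows([
  [[0, 0, 0, 0, 0, 0], [0, 0, 0, 0, 0, 0], [0, 0, 0, 0, 0, 0]],
])

```text
time_s: 2.7
position: [0.4932, -0.1307, 0.2366]
tcp_rot: [[0.966, -0.26, 0.0], [-0.26, -0.966, -0.0], [0.0, 0.0, -1.0]]
force: [-0.7, 0.4, 0.5]
opening: 0.999
grasp_force: 0.0
```

```bash
cat >> h.py <<'E'
from scipy.spatial import ConvexHull
def orange(p):
    h=cv2.cvtColor(p["image"],cv2.COLOR_BGR2HSV)
    m=cv2.inRange(h,(7,150,90),(20,255,255));return m
E
python3 - <<'E'
from h import *
plan(.557,-.116,.063,-15)
p=cap("wrist");cv2.imwrite("pics/w1.png",p["image"])
for q in("cap_grip","pot_mouth","park"):print(q,[(np.round(d["centre"],1).tolist(),round(d["confidence"],2)) for d in bot.pinpoint(p,q)])
print(proj(p,np.array([.557,-.116,.061])))
E
```

```text
shift mm [ 57.8 -30.8 173.6] toolx yaw -15.05 tilt [ 1.e-04 -1.e-04 -1.e+00] j6 77.64648620341362
turn world deg 0.05 tool z rad -0.0009
cap_grip [([301.8, 228.0], 0.9), ([241.9, 131.9], 0.85), ([101.3, 61.9], 0.84), ([382.1, 154.3], 0.66), ([62.5, 212.6], 0.19)]
pot_mouth [([242.2, 130.6], 0.18)]
park []
[249.03927324 139.25140783]
```

View pics/w1.png

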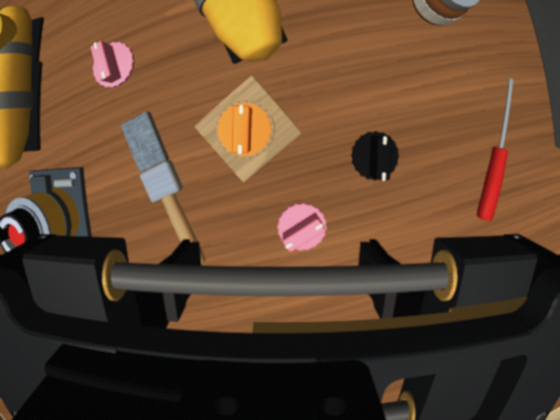

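The wrist view shows the orange cap in the ring at (242,131) with its bar nearly vertical (parallel to tool x). The pink caps are at (302,228) and (112,62), and the black one is at (375,155).

Call:
play_rows([
  [[5, -15, 30, 0, 0, 0], [5, -16, 30, 0, 0, 0], [0, 0, 0, 0, 0, 0], [0, 0, 0, 0, 0, 0]],
])

```text
time_s: 3.3
position: [0.5108, -0.1032, 0.1763]
tcp_rot: [[0.966, -0.26, -0.001], [-0.26, -0.966, 0.0], [-0.001, 0.0, -1.0]]
force: [1.1, -0.4, 0.2]
opening: 0.998
grasp_force: 0.0
```

```bash
cat >> h.py <<'E'
def caprays(p):
    return [ray(p,d["centre"]) for d in bot.pinpoint(p,"cap_grip")]
E
python3 - <<'E'
from h import *
np.set_printoptions(precision=4,suppress=True)
P=[cap(n) for n in("wrist","top","scene")]
rs=[]
for p in P:
    uv0=proj(p,np.array([.557,-.116,.061]))
    D=sorted(bot.pinpoint(p,"cap_grip"),key=lambda d:np.hypot(*(np.array(d["centre"])-uv0)))[0]
    h=cv2.cvtColor(p["image"],cv2.COLOR_BGR2HSV);m=cv2.inRange(h,(7,150,90),(22,255,255))
    n,l,st,c=cv2.connectedComponentsWithStats(m);i=min((i for i in range(1,n) if st[i,4]>80),key=lambda i:np.hypot(*(c[i]-uv0)))
    print(p["name"],uv0,D["centre"],D["confidence"],"orange",c[i],st[i])
    rs.append(ray(p,D["centre"]));print(atz(rs[-1],.061))
    if p["name"]=="wrist":
        x,y,w,hh=st[i,:4];cr=p["image"][y-5:y+hh+5,x-5:x+w+5];g=cv2.inRange(cv2.cvtColor(cr,cv2.COLOR_BGR2HSV),(0,0,170),(180,110,255))
        n,l,s2,c2=cv2.connectedComponentsWithStats(g)
        E=[(s2[j,4],c2[j]+[x-5,y-5]) for j in range(1,n) if s2[j,4]>5];print(E)
        for e in E:print(atz(ray(p,e[1]),.076))
        cv2.imwrite("pics/w2c.png",cv2.resize(cr,None,fx=5,fy=5))
for s in([0,1,2],[0,1],[0,2],[1,2]):print(s,tri([rs[i] for i in s]))
E
```

```text
wrist [280.5164 153.4409] [272.5, 143.3] 0.67 orange [272.4439 139.7291] [ 239  107   67   65 3197]
[ 0.5667 -0.1119  0.061 ]
[(np.int32(1792), array([271.5022, 137.3912])), (np.int32(54), array([272.2222, 116.3889]))]
[ 0.5719 -0.1129  0.076 ]
[ 0.5873 -0.1176  0.076 ]
top [332.2622 240.5143] [343.9, 287.8] 0.81 orange [337.8628 289.311 ] [315 272  50  37 627]
[ 0.4452 -0.141   0.061 ]
scene [278.1808 185.1438] [273.8, 187.4] 0.56 orange [275.0836 191.0186] [265 180  21  21 323]
[ 0.5703 -0.1148  0.061 ]
[0, 1, 2] (array([ 0.521 , -0.1345,  0.013 ]), [np.float64(49.91406546546296), np.float64(78.19939756453283), np.float64(35.76386067986616)])
[0, 1] (array([ 0.5106, -0.1204,  0.1892]), [np.float64(61.58241601834054), np.float64(61.582416018340474)])
[0, 2] (array([ 0.5688, -0.1128,  0.0629]), [np.float64(2.239631804526186), np.float64(2.239631804526059)])
[1, 2] (array([ 0.4825, -0.1833, -0.0879]), [np.float64(48.15089253225268), np.float64(48.15089253225262)])
```

View pics/w2c.png

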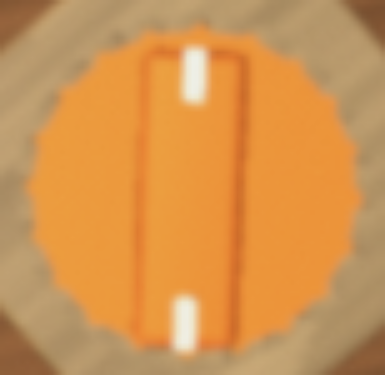

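The crop confirms the orange cap, with white end marks at wrist pixels (273,117) and (271,166.6). The bar is about 2° off tool x.

Run:
```python
from h import *
np.set_printoptions(precision=4,suppress=True)
p=cap("wrist")
a=atz(ray(p,(273,117)),.076);b=atz(ray(p,(271.0,166.6)),.076)
print(a,b,(a+b)/2,np.linalg.norm(a-b),np.degrees(np.arctan2(*(a-b)[1::-1])))
# flange disc at z=.046
m=cv2.inRange(cv2.cvtColor(p["image"],cv2.COLOR_BGR2HSV),(7,150,90),(22,255,255));m[:90]=0;m[185:]=0
t=cv2.imread("pics/top0.png");q=cap("top")
r=[ray(p,(272,141.8)),ray(q,(332.5,235.5))];print(tri(r))
c=(a+b)/2;plan(c[0],c[1],.063,np.degrees(np.arctan2(*(a-b)[1::-1])))
```

```text
[ 0.5877 -0.1191  0.076 ] [ 0.5511 -0.1074  0.076 ] [ 0.5694 -0.1132  0.076 ] 0.03842396498527693 -17.64012889635447
(array([ 0.5686, -0.1142,  0.0795]), [np.float64(1.2308132163440406), np.float64(1.2308132163440972)])
shift mm [ 58.5  -6.1 114.4] toolx yaw -15.16 tilt [ 0.0013 -0.0007 -1.    ] j6 81.40886120951829
turn world deg -2.48 tool z rad 0.0432
```

Call:
play_rows([
  [[29, -3, 0, 0, 0, 0.043], [29, -3, 0, 0, 0, 0], [0, 0, 25, 0, 0, 0], [0, 0, 25, 0, 0, 0], [0, 0, 20, 0, 0, 0]],
])

```text
time_s: 4.2
position: [0.5682, -0.114, 0.1056]
tcp_rot: [[0.953, -0.302, -0.0], [-0.302, -0.953, 0.0], [-0.0, -0.0, -1.0]]
force: [-0.1, -0.4, 0.1]
opening: 0.997
grasp_force: 0.0
```

Call:
play_rows([
  [[0, 0, 20, 0, 0, 0], [0, 0, 10, 0, 0, 0], [0, 0, 8, 0, 0, 0], [0, 0, 4, 0, 0, 0], [0, 0, 0, 0, 0, 0]],
])

```text
time_s: 4.7
position: [0.5684, -0.114, 0.0646]
tcp_rot: [[0.953, -0.302, 0.0], [-0.302, -0.953, -0.0], [0.0, 0.0, -1.0]]
force: [-0.3, -0.3, 0.0]
opening: 1.002
grasp_force: 0.0
```

Run:
```python
from h import *
plan(.569,-.1135,.063,-17.6)
p=cap("wrist");cv2.imwrite("pics/w3.png",p["image"][100:420])
print(bot.read_state()["force"])
```

```text
shift mm [ 0.4 -0.7  1.6] toolx yaw -17.6 tilt [ 1.e-04 -0.e+00 -1.e+00] j6 85.22451659908033
turn world deg 0.0 tool z rad -0.0001
[ 0.81369928  0.13197249 -0.46182618]
```

View pics/w3.png

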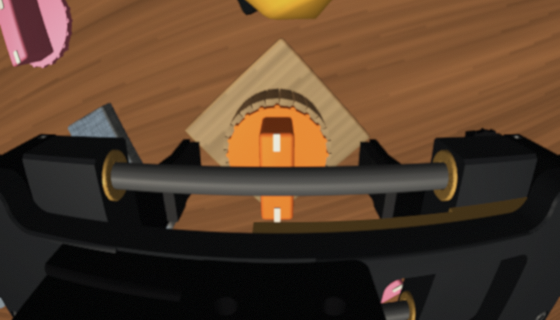

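The bar is centred between the fingers (column 277) and parallel to tool x, so I'll close.

Call:
play_rows([
  [[0, 0, 1, 0, 0, 0], [0, 0, 0, 0, 0, 0], [0, 0, 0, 0, 0, 0], [0, 0, 0, 0, 0, 0], [0, 0, 0, 0, 0, 0]],
], fingers=-1)

```text
time_s: 5.25
position: [0.5684, -0.1139, 0.0637]
tcp_rot: [[0.953, -0.302, 0.0], [-0.302, -0.953, -0.0], [0.0, 0.0, -1.0]]
force: [0.3, -0.2, 1.1]
opening: 0.63
grasp_force: 0.0
```

Call:
play_rows([
  [[0, 0, 0, 0, 0, 0], [0, 0, 0, 0, 0, 0], [0, 0, 0, 0, 0, 0], [0, 0, 0, 0, 0, 0], [0, 0, 0, 0, 0, 0]],
])

```text
time_s: 5.75
position: [0.5683, -0.1139, 0.0635]
tcp_rot: [[0.953, -0.302, -0.0], [-0.302, -0.953, 0.0], [-0.0, -0.0, -1.0]]
force: [0.3, -0.2, -0.1]
opening: 0.178
grasp_force: 30.0
```

Call:
play_rows([
  [[0, 0, -10, 0, 0, 0], [0, 0, -25, 0, 0, 0], [0, 0, -40, 0, 0, 0], [0, 0, -45, 0, 0, 0], [0, 0, -40, 0, 0, 0]],
])

```text
time_s: 6.25
position: [0.5681, -0.1138, 0.2259]
tcp_rot: [[0.953, -0.302, 0.001], [-0.302, -0.953, -0.0], [0.001, 0.0, -1.0]]
force: [1.1, -0.1, -1.4]
opening: 0.181
grasp_force: 30.0
```

Run:
```python
from h import *
plan(.51,.105,.25,71.6)
s=bot.read_state();print(s["force"],s["opening"],s["grasp_force"])
```

```text
shift mm [-121.5 -191.   -24.2] toolx yaw -17.6 tilt [ 5.e-04 -3.e-04 -1.e+00] j6 85.22755166653855
turn world deg 89.2 tool z rad -1.5568
[ 1.09905745 -0.09153793 -1.43179077] 0.18066060338167325 29.999978877604008
```

Call:
play_rows([
  [[-20, -32, -5, 0, 0, 0], [-20, -32, -5, 0, 0, 0], [-20, -32, -5, 0, 0, 0], [-20, -32, -5, 0, 0, 0], [-20, -32, -4, 0, 0, 0]],
])

```text
time_s: 6.75
position: [0.5205, 0.0702, 0.2484]
tcp_rot: [[0.953, -0.303, 0.001], [-0.303, -0.953, 0.0], [0.001, -0.0, -1.0]]
force: [0.2, 0.8, -2.2]
opening: 0.182
grasp_force: 30.0
```

Call:
play_rows([
  [[-20, -31, 0, 0, 0, -0.14], [0, 0, 0, 0, 0, -0.14], [0, 0, 0, 0, 0, -0.14], [0, 0, 0, 0, 0, -0.14], [0, 0, 0, 0, 0, -0.14]],
])

```text
time_s: 7.25
position: [0.5112, 0.1047, 0.248]
tcp_rot: [[0.921, 0.389, -0.0], [0.389, -0.921, -0.0], [-0.0, 0.0, -1.0]]
force: [0.1, -0.3, -0.6]
opening: 0.178
grasp_force: 30.0
```

Call:
play_rows([
  [[0, 0, 0, 0, 0, -0.14], [0, 0, 0, 0, 0, -0.14], [0, 0, 0, 0, 0, -0.14], [0, 0, 0, 0, 0, -0.14], [0, 0, 0, 0, 0, -0.14]],
])

```text
time_s: 7.75
position: [0.5112, 0.1044, 0.248]
tcp_rot: [[0.455, 0.891, -0.0], [0.891, -0.455, -0.0], [-0.0, -0.0, -1.0]]
force: [0.1, 0.2, -1.6]
opening: 0.18
grasp_force: 30.0
```

Call:
play_rows([
  [[0, 0, 0, 0, 0, -0.14], [0, 0, 0, 0, 0, -0.01], [0, 0, 0, 0, 0, 0], [0, 0, 0, 0, 0, 0]],
])

```text
time_s: 8.15
position: [0.5116, 0.1044, 0.2477]
tcp_rot: [[0.324, 0.946, 0.0], [0.946, -0.324, 0.0], [0.0, 0.0, -1.0]]
force: [0.6, 0.5, -1.5]
opening: 0.177
grasp_force: 30.0
```

Run:
```python
from h import *
p=cap("wrist");cv2.imwrite("pics/w4.png",p["image"])
s=bot.read_state()
for q in("pot_mouth","pot_spring","pot","cap_grip"):print(q,[(np.round(d["centre"],1).tolist(),round(d["confidence"],2),atz(ray(p,d["centre"]),{"pot":0,"pot_mouth":.112,"pot_spring":.103}.get(q,.25)).round(4)) for d in bot.pinpoint(p,q)][:2])
u=proj(p,np.array([.543,.179,.112])).round().astype(int);print(u,p["image"].shape)
plan(.543,.179,.25,71.6)
u0=max(u[0]-60,0);v0=max(u[1]-60,0);print("crop org",u0,v0)
cv2.imwrite("pics/w4c.png",cv2.resize(p["image"][v0:v0+120,u0:u0+120],None,fx=5,fy=5,interpolation=cv2.INTER_CUBIC))
```

```text
pot_mouth [([283.6, 113.2], 0.83, array([0.5418, 0.1813, 0.112 ]))]
pot_spring [([282.1, 112.1], 0.62, array([0.5411, 0.183 , 0.103 ]))]
pot [([282.5, 116.9], 0.9, array([0.5421, 0.1819, 0.    ]))]
cap_grip [([277.5, 270.0], 0.93, array([0.511 , 0.1057, 0.25  ])), ([439.4, 208.7], 0.67, array([0.5988, 0.1088, 0.25  ]))]
[286 115] (420, 560, 3)
shift mm [80.7  5.6 -2.4] toolx yaw 71.18 tilt [-1.e-04  0.e+00 -1.e+00] j6 18.08647468550585
turn world deg 0.42 tool z rad -0.0074
crop org 226 55
```

View pics/w4c.png

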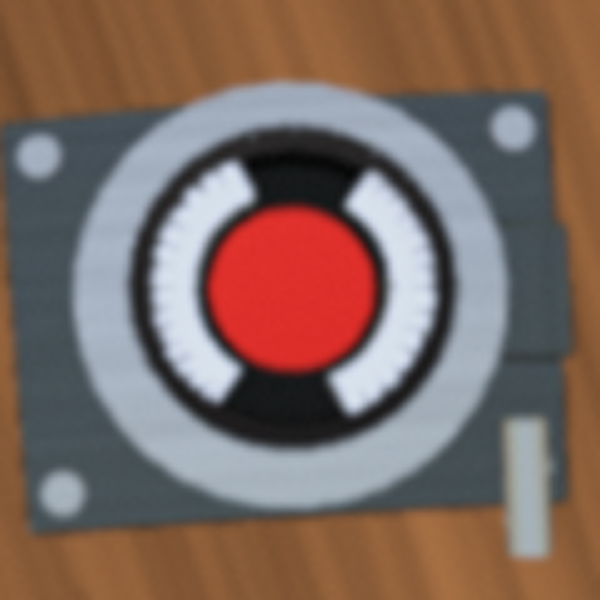

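The wrist crop shows the shell centre at (284.4,112.4), with the ear ends bounding the slots tilted about 4° clockwise of tool x.

Run:
```python
from h import *
np.set_printoptions(precision=4,suppress=True)
p=cap("wrist")
f=lambda u,v:atz(ray(p,(226+u/5,55+v/5)),.112)
c=f(292.5,287);print("centre",c)
ext=[f(*q) for q in[(130,287),(455,287),(292,125),(292,450)]];print(np.mean(ext,0),np.linalg.norm(ext[0]-ext[1]),np.linalg.norm(ext[2]-ext[3]))
A=[np.degrees(np.arctan2(*((f(*q)-c)[1::-1])))for q in[(247,180),(357,188),(230,390),(340,396)]];print(A)
q=cap("top");
print(tri([ray(p,(284.3,112.6)),ray(q,(205.6,247.3))]))
s=bot.read_state();print(s["position"])
for d in bot.pinpoint(p,"cap_grip")[:1]:
    print(d["centre"])
# white marks of bar
im=p["image"];print(proj(p,np.array([*s["position"][:2],s["position"][2]+.0125])))
cv2.imwrite("pics/w5c.png",cv2.resize(im[220:340,200:360],None,fx=5,fy=5))
```

```text
centre [0.5427 0.1818 0.112 ]
[0.5427 0.1819 0.112 ] 0.05625620686710604 0.05719328905331143
[np.float64(93.72679011310942), np.float64(38.78007808145948), np.float64(-139.81246588196043), np.float64(-85.39884995988841)]
(array([0.5432, 0.1831, 0.0782]), [np.float64(0.25231123447044335), np.float64(0.2523112344705596)])
[0.5117 0.1044 0.2475]
[278.6, 268.1]
[279.3935 281.1866]
```

View pics/w5c.png

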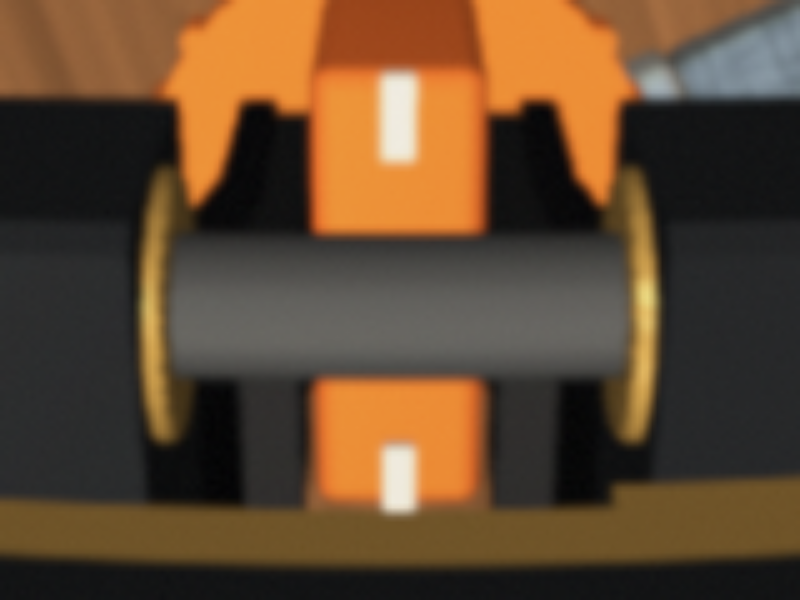

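Call:
play_rows([
  [[15, 0, 25, 0, 0, 0.04], [15, 0, 25, 0, 0, 0.036], [0, 0, 0, 0, 0, 0], [0, 0, 0, 0, 0, 0], [0, 0, 0, 0, 0, 0]],
])

```text
time_s: 9.05
position: [0.5225, 0.1323, 0.1985]
tcp_rot: [[0.393, 0.92, 0.002], [0.92, -0.393, -0.0], [0.0, 0.002, -1.0]]
force: [1.0, -0.6, -1.4]
opening: 0.182
grasp_force: 30.0
```

Run:
```python
from h import *
np.set_printoptions(precision=4,suppress=True)
p=cap("wrist");s=bot.read_state();R=np.array(s["tcp_rot"]);T=np.array(s["position"]);print(T)
def red(p):
    h=cv2.cvtColor(p["image"],cv2.COLOR_BGR2HSV);m=cv2.inRange(h,(0,160,90),(5,255,255))|cv2.inRange(h,(174,160,90),(180,255,255))
    u=proj(p,np.array([.542,.18,.103]));n,l,st,c=cv2.connectedComponentsWithStats(m)
    i=min((i for i in range(1,n) if st[i,4]>30),key=lambda i:np.hypot(*(c[i]-u)));return c[i],st[i],u
P=[p,cap("scene"),cap("top")];rs=[]
for q in P:
    c,st,u=red(q);r=ray(q,c);rs.append(r);print(q["name"],c,st,u,atz(r,.103),[atz(ray(q,d["centre"]),.112) for d in bot.pinpoint(q,"pot_mouth")[:1]])
print(tri(rs))
zt=T[2]+.0125
e=[atz(ray(p,(279.6,v)),zt) for v in(233.4,320.4)]
print("bar in tool mm",[(R.T@(x-T)*1000).round(1) for x in e])
u=proj(p,np.array([.542,.18,.112])).round().astype(int);u0,v0=u-65;print("org",u0,v0)
v0=max(v0,0)
cv2.imwrite("pics/w6c.png",cv2.resize(p["image"][v0:v0+130,u0:u0+130],None,fx=4.5,fy=4.5,interpolation=cv2.INTER_CUBIC));plan(.542,.18,.18,66.8)
```

```text
[0.5226 0.1322 0.1987]
wrist [277.6369 148.8145] [ 258  129   40   40 1267] [278.1706 151.9551] [0.5426 0.1823 0.103 ] [array([0.5422, 0.1812, 0.112 ])]
scene [345.3761 268.9908] [340 263  11  15 109] [344.6988 268.3011] [0.5415 0.1821 0.103 ] [array([0.5456, 0.1829, 0.112 ])]
top [452.9203 293.5604] [442 274  23  40 414] [205.3276 247.1567] [ 0.4309 -0.3837  0.103 ] []
(array([0.5537, 0.0964, 0.5173]), [np.float64(109.1464551111203), np.float64(239.45050014930794), np.float64(335.6869611911656)])
bar in tool mm [array([ 23.7,  -0. , -12.5]), array([-22. ,  -0. , -12.5])]
org 213 88
shift mm [51.6 -0.5 18.2] toolx yaw 66.83 tilt [ 0.0012  0.     -1.    ] j6 25.50243799299662
turn world deg -0.03 tool z rad 0.0006
```

View pics/w6c.png

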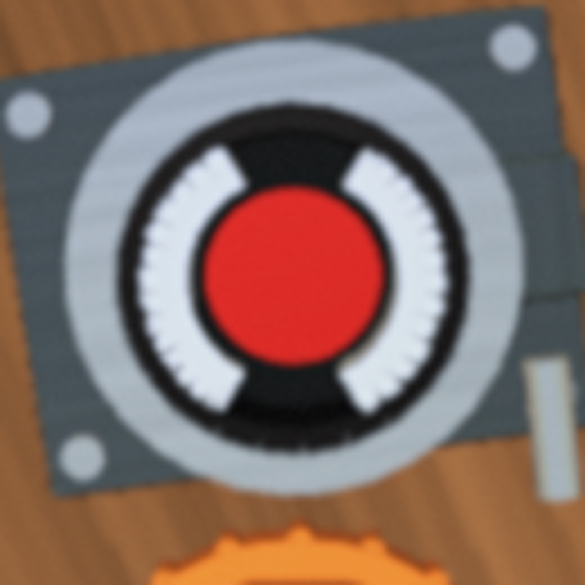

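The slots now lie along tool x, and the shell centre (278,150) gives the pot at about (0.5425,0.182).

Call:
play_rows([
  [[20, -1, 0, 0, 0, 0], [20, 0, 0, 0, 0, 0], [13, 0, 0, 0, 0, 0], [0, 0, 20, 0, 0, 0], [0, 0, 15, 0, 0, 0]],
])

```text
time_s: 9.85
position: [0.542, 0.1822, 0.1623]
tcp_rot: [[0.392, 0.92, 0.001], [0.92, -0.392, -0.0], [0.0, 0.001, -1.0]]
force: [-0.8, -1.5, -1.5]
opening: 0.182
grasp_force: 30.0
```

Call:
play_rows([
  [[0, 0, 3, 0, 0, 0], [0, 0, 0, 0, 0, 0], [0, 0, 0, 0, 0, 0]],
])

```text
time_s: 10.15
position: [0.5424, 0.1817, 0.1602]
tcp_rot: [[0.393, 0.919, 0.001], [0.919, -0.393, 0.0], [0.001, 0.001, -1.0]]
force: [0.0, -0.5, -1.4]
opening: 0.182
grasp_force: 30.0
```

Run:
```python
from h import *
plan(.5422,.1812,.153,66.8);s=bot.read_state();print(s["force"],s["moment"])
```

```text
shift mm [-0.6  0.   7.2] toolx yaw 66.84 tilt [ 1.3e-03  2.0e-04 -1.0e+00] j6 30.49157545015742
turn world deg -0.04 tool z rad 0.0008
[ 0.03484731 -0.52184703 -1.39039152] [-0.04194918 -0.11127381  0.0105308 ]
```

Call:
play_rows([
  [[-0.5, 0, 3, 0, 0, 0], [0, 0, 2, 0, 0, 0], [0, 0, 2, 0, 0, 0], [0, 0, 0, 0, 0, 0]],
])

```text
time_s: 10.55
position: [0.5415, 0.1812, 0.1524]
tcp_rot: [[0.393, 0.919, -0.0], [0.919, -0.393, -0.0], [-0.0, -0.0, -1.0]]
force: [-0.5, 0.2, -1.3]
opening: 0.18
grasp_force: 30.0
```

Call:
play_rows([
  [[0, 0, 1, 0, 0, 0], [0, 0, 1, 0, 0, 0], [0, 0, 1, 0, 0, 0], [0, 0, 0, 0, 0, 0]],
])

```text
time_s: 10.95
position: [0.5415, 0.1813, 0.1494]
tcp_rot: [[0.393, 0.92, -0.0], [0.92, -0.393, -0.0], [-0.0, -0.0, -1.0]]
force: [-0.1, -0.7, -1.5]
opening: 0.184
grasp_force: 30.0
```

Call:
play_rows([
  [[0, 0, 1, 0, 0, 0], [0, 0, 1, 0, 0, 0], [0, 0, 1, 0, 0, 0], [0, 0, 0, 0, 0, 0]],
])

```text
time_s: 11.35
position: [0.5417, 0.1813, 0.1469]
tcp_rot: [[0.393, 0.919, 0.0], [0.919, -0.393, 0.0], [0.0, 0.0, -1.0]]
force: [0.3, -1.4, 2.0]
opening: 0.182
grasp_force: 30.0
```

Through the slots and on the spring plate; pressing on.

Call:
play_rows([
  [[0, 0, 1.5, 0, 0, 0], [0, 0, 1.5, 0, 0, 0], [0, 0, 1, 0, 0, 0], [0, 0, 1, 0, 0, 0], [0, 0, 0, 0, 0, 0]],
])

```text
time_s: 11.85
position: [0.5417, 0.1813, 0.1421]
tcp_rot: [[0.393, 0.92, 0.0], [0.92, -0.393, 0.0], [0.0, 0.0, -1.0]]
force: [-2.4, -0.5, 7.2]
opening: 0.18
grasp_force: 30.0
```

Call:
play_rows([
  [[0, 0, 1, 0, 0, 0], [0, 0, 1, 0, 0, 0], [0, 0, 1, 0, 0, 0], [0, 0, 1, 0, 0, 0], [0, 0, 0, 0, 0, 0]],
])

```text
time_s: 12.35
position: [0.5418, 0.1814, 0.1387]
tcp_rot: [[0.393, 0.92, 0.001], [0.92, -0.393, 0.0], [0.0, 0.001, -1.0]]
force: [-2.7, -0.3, 11.8]
opening: 0.184
grasp_force: 30.0
```

Run:
```python
from h import *
plan(.5422,.1812,.137,66.8);s=bot.read_state();print(s["position"],s["force"],s["moment"])
```

```text
shift mm [0.  0.4 1.7] toolx yaw 66.86 tilt [ 7.e-04  1.e-04 -1.e+00] j6 30.447694734650874
turn world deg -0.06 tool z rad 0.001
[0.54177679 0.18135323 0.13869402] [-2.74416707 -0.28280378 11.79881252] [-0.12158651  0.52500961 -0.01499174]
```

Call:
play_rows([
  [[0, 0.5, 0.7, 0, 0, 0], [0, 0, 0, 0, 0, 0], [0, 0, 0, 0, 0, 0.05], [0, 0, 0, 0, 0, 0.05], [0, 0, 0, 0, 0, 0]],
])

```text
time_s: 12.85
position: [0.5425, 0.1813, 0.1383]
tcp_rot: [[0.484, 0.875, 0.001], [0.875, -0.484, 0.0], [0.001, 0.001, -1.0]]
force: [-2.4, 0.4, 11.3]
opening: 0.18
grasp_force: 30.0
```

Run:
```python
from h import *
plan(.5422,.1812,.137,15);s=bot.read_state();print(s["position"],s["force"],s["moment"])
```

```text
shift mm [-0.2 -0.2  1.3] toolx yaw 61.08 tilt [ 1.4e-03  4.0e-04 -1.0e+00] j6 36.19503145828177
turn world deg -46.08 tool z rad 0.8043
[0.54245847 0.18131867 0.13829173] [-2.44601054  0.42899044 11.29871032] [-0.04351732  0.46805652 -0.00304461]
```

Call:
play_rows([
  [[0, 0, 1, 0, 0, 0], [0, 0, 0.3, 0, 0, 0.06], [0, 0, 0, 0, 0, 0.06], [0, 0, 0, 0, 0, 0.06], [0, 0, 0, 0, 0, 0]],
])

```text
time_s: 13.35
position: [0.5432, 0.1813, 0.1374]
tcp_rot: [[0.633, 0.775, 0.003], [0.775, -0.633, 0.0], [0.002, 0.002, -1.0]]
force: [-2.5, -0.0, 12.2]
opening: 0.181
grasp_force: 30.0
```

```bash
cat > st.py <<'E'
from h import *
plan(.5422,.1812,.137,10);s=bot.read_state();print(s["position"].round(4),s["force"].round(2),s["moment"].round(3))
E
python3 st.py
```

```text
shift mm [-0.7 -0.8  0.4] toolx yaw 50.76 tilt [ 3.3e-03  4.0e-04 -1.0e+00] j6 46.518324530999585
turn world deg -40.76 tool z rad 0.7114
[0.5432 0.1813 0.1374] [-2.460e+00 -1.000e-02  1.215e+01] [-0.088  0.386 -0.028]
```

Call:
play_rows([
  [[-0.5, -0.5, 0.4, 0, 0, 0.07], [0, 0, 0, 0, 0, 0.07], [0, 0, 0, 0, 0, 0.07], [0, 0, 0, 0, 0, 0.07], [0, 0, 0, 0, 0, 0]],
])

```text
time_s: 13.85
position: [0.5436, 0.1812, 0.1373]
tcp_rot: [[0.822, 0.569, 0.006], [0.569, -0.822, 0.001], [0.005, 0.003, -1.0]]
force: [-0.1, 0.1, 12.7]
opening: 0.179
grasp_force: 30.0
```

```bash
python3 st.py
```

```text
shift mm [-1.2 -0.8  0.3] toolx yaw 34.71 tilt [ 5.7e-03  6.0e-04 -1.0e+00] j6 62.573798648806914
turn world deg -24.71 tool z rad 0.4312
[0.5436 0.1812 0.1373] [-0.15  0.09 12.73] [-0.103  0.184 -0.019]
```

Call:
play_rows([
  [[0, 0, 0.3, 0, 0, 0.06], [0, 0, 0, 0, 0, 0.06], [0, 0, 0, 0, 0, 0.06], [0, 0, 0, 0, 0, 0.06], [0, 0, 0, 0, 0, 0]],
])

```text
time_s: 14.35
position: [0.5438, 0.1812, 0.1371]
tcp_rot: [[0.934, 0.358, 0.006], [0.358, -0.934, 0.0], [0.006, 0.002, -1.0]]
force: [-0.5, -1.1, 12.3]
opening: 0.185
grasp_force: 30.0
```

```bash
python3 st.py
```

```text
shift mm [-1.5 -0.6  0.1] toolx yaw 20.97 tilt [ 6.2e-03  5.0e-04 -1.0e+00] j6 76.31504925517622
turn world deg -10.97 tool z rad 0.1915
[0.5438 0.1812 0.1371] [-0.45 -1.1  12.34] [-0.094  0.171  0.019]
```

Call:
play_rows([
  [[0, 0, 0.3, 0, 0, 0.03], [0, 0, 0, 0, 0, 0.03], [0, 0, 0, 0, 0, 0.03], [0, 0, 0, 0, 0, 0]],
])

```text
time_s: 14.75
position: [0.5439, 0.1812, 0.1368]
tcp_rot: [[0.962, 0.273, 0.006], [0.273, -0.962, 0.0], [0.006, 0.001, -1.0]]
force: [-1.0, -0.4, 12.9]
opening: 0.183
grasp_force: 30.0
```

```bash
python3 st.py
```

```text
shift mm [-1.6 -0.5 -0.2] toolx yaw 15.85 tilt [ 6.3e-03  5.0e-04 -1.0e+00] j6 81.43668957088032
turn world deg -5.85 tool z rad 0.102
[0.5439 0.1812 0.1368] [-0.98 -0.4  12.95] [-0.138  0.17   0.11 ]
```

Call:
play_rows([
  [[0, 0, 0, 0, 0, 0.02], [0, 0, 0, 0, 0, 0.02], [0, 0, 0, 0, 0, 0], [0, 0, 0, 0, 0, 0]],
])

```text
time_s: 15.15
position: [0.5439, 0.1812, 0.1369]
tcp_rot: [[0.972, 0.235, 0.006], [0.235, -0.972, 0.0], [0.006, 0.001, -1.0]]
force: [-0.4, -0.6, 12.3]
opening: 0.181
grasp_force: 30.0
```

```bash
python3 st.py
```

```text
shift mm [-1.6 -0.4 -0.2] toolx yaw 13.58 tilt [ 6.4e-03  5.0e-04 -1.0e+00] j6 83.70117131129052
turn world deg -3.58 tool z rad 0.0626
[0.5439 0.1812 0.1369] [-0.37 -0.6  12.3 ] [-0.044  0.2   -0.003]
```

Call:
play_rows([
  [[0, 0, 0, 0, 0, 0.02], [0, 0, 0, 0, 0, 0.02], [0, 0, 0, 0, 0, 0], [0, 0, 0, 0, 0, 0]],
])

```text
time_s: 15.55
position: [0.5439, 0.1812, 0.1368]
tcp_rot: [[0.981, 0.196, 0.006], [0.196, -0.981, 0.001], [0.006, 0.001, -1.0]]
force: [0.2, -1.1, 12.3]
opening: 0.181
grasp_force: 30.0
```

```bash
python3 st.py
```

```text
shift mm [-1.6 -0.3 -0.2] toolx yaw 11.29 tilt [ 6.3e-03  5.0e-04 -1.0e+00] j6 85.99181729756722
turn world deg -1.29 tool z rad 0.0226
[0.5439 0.1812 0.1368] [ 0.24 -1.1  12.26] [-0.129  0.161  0.022]
```

Call:
play_rows([
  [[0, 0, 0, 0, 0, 0.025], [0, 0, 0, 0, 0, 0.02], [0, 0, 0, 0, 0, 0], [0, 0, 0, 0, 0, 0]],
])

```text
time_s: 15.95
position: [0.5439, 0.1812, 0.1369]
tcp_rot: [[0.988, 0.151, 0.006], [0.151, -0.988, 0.001], [0.006, 0.0, -1.0]]
force: [1.0, 0.9, 12.0]
opening: 0.182
grasp_force: 30.0
```

```bash
python3 st.py
```

```text
shift mm [-1.7 -0.2 -0.1] toolx yaw 8.71 tilt [ 6.3e-03  6.0e-04 -1.0e+00] j6 88.57079925419582
turn world deg 1.29 tool z rad -0.0225
[0.5439 0.1812 0.1369] [ 0.98  0.89 11.98] [-0.043  0.162  0.035]
```

Call:
play_rows([
  [[0, 0, 0, 0, 0, 0.025], [0, 0, 0, 0, 0, 0.02], [0, 0, 0, 0, 0, 0], [0, 0, 0, 0, 0, 0]],
])

```text
time_s: 16.35
position: [0.5439, 0.1813, 0.1369]
tcp_rot: [[0.994, 0.107, 0.007], [0.107, -0.994, 0.001], [0.007, -0.0, -1.0]]
force: [-0.3, 0.3, 11.7]
opening: 0.183
grasp_force: 30.0
```

```bash
python3 st.py
```

```text
shift mm [-1.7 -0.  -0.1] toolx yaw 6.14 tilt [ 6.5e-03  7.0e-04 -1.0e+00] j6 91.14215474875174
turn world deg 3.86 tool z rad -0.0673
[0.5439 0.1813 0.1369] [-0.35  0.27 11.66] [0.032 0.124 0.125]
```

Call:
play_rows([
  [[0, 0, 0, 0, 0, 0.02], [0, 0, 0, 0, 0, 0.01], [0, 0, 0, 0, 0, 0], [0, 0, 0, 0, 0, 0]],
])

```text
time_s: 16.75
position: [0.5439, 0.1815, 0.1369]
tcp_rot: [[0.997, 0.077, 0.007], [0.077, -0.997, 0.001], [0.007, -0.0, -1.0]]
force: [-1.1, 0.7, 13.2]
opening: 0.178
grasp_force: 30.0
```

```bash
python3 st.py; python3 -c "
from h import *
print([bot.capture('top') and bot.read_state()['moment'][2].round(3) for _ in range(4)])"
```

```text
shift mm [-1.8  0.2 -0.1] toolx yaw 4.43 tilt [ 0.0066  0.001  -1.    ] j6 92.85288096307274
turn world deg 5.57 tool z rad -0.0972
[0.5439 0.1815 0.1369] [-1.09  0.74 13.19] [0.114 0.158 0.063]
[np.float64(0.093), np.float64(0.146), np.float64(0.114), np.float64(0.144)]
```

Call:
play_rows([
  [[0, 0, 0, 0, 0, 0.02], [0, 0, 0, 0, 0, 0], [0, 0, 0, 0, 0, 0]],
])

```text
time_s: 17.25
position: [0.544, 0.1816, 0.1369]
tcp_rot: [[0.998, 0.057, 0.007], [0.057, -0.998, 0.001], [0.007, -0.001, -1.0]]
force: [-0.4, 0.7, 12.3]
opening: 0.18
grasp_force: 30.0
```

```bash
python3 st.py; python3 -c "
from h import *
print([bot.capture('top') and bot.read_state()['moment'][2].round(3) for _ in range(4)])"
```

```text
shift mm [-1.8  0.3 -0.1] toolx yaw 3.29 tilt [ 0.0067  0.001  -1.    ] j6 93.98841362309052
turn world deg 6.71 tool z rad -0.117
[0.544  0.1816 0.1369] [-0.38  0.73 12.35] [0.15  0.099 0.162]
[np.float64(0.133), np.float64(0.148), np.float64(0.191), np.float64(0.149)]
```

End stop reached (moment rising with turn). I'll let it rise gently into the pockets.

Call:
play_rows([
  [[0, 0, -1.2, 0, 0, 0], [0, 0, -1.2, 0, 0, 0], [0, 0, -1.2, 0, 0, 0], [0, 0, -0.9, 0, 0, 0], [0, 0, 0, 0, 0, 0]],
])

```text
time_s: 17.95
position: [0.5438, 0.1815, 0.1402]
tcp_rot: [[0.998, 0.057, 0.006], [0.057, -0.998, 0.001], [0.006, -0.001, -1.0]]
force: [2.8, 1.3, 6.1]
opening: 0.183
grasp_force: 30.0
```

```bash
python3 st.py
```

```text
shift mm [-1.7  0.2  3.2] toolx yaw 3.26 tilt [ 0.006   0.0011 -1.    ] j6 94.00636482816824
turn world deg 6.74 tool z rad -0.1176
[0.5438 0.1815 0.1402] [2.83 1.26 6.15] [ 0.321 -0.451  0.13 ]
```

Call:
play_rows([
  [[0, 0, -0.8, 0, 0, 0], [0, 0, -0.7, 0, 0, 0], [0, 0, 0, 0, 0, 0]],
])

```text
time_s: 18.25
position: [0.5438, 0.1815, 0.1413]
tcp_rot: [[0.998, 0.057, 0.006], [0.057, -0.998, 0.001], [0.006, -0.001, -1.0]]
force: [5.1, 2.7, 4.1]
opening: 0.179
grasp_force: 30.0
```

```bash
python3 st.py
```

```text
shift mm [-1.6  0.2  4.3] toolx yaw 3.24 tilt [ 0.0056  0.0012 -1.    ] j6 94.0158302258592
turn world deg 6.76 tool z rad -0.1179
[0.5438 0.1815 0.1413] [5.13 2.66 4.07] [ 0.477 -0.937  0.115]
```

Call:
play_rows([
  [[0.4, -0.2, -0.5, 0, 0, 0], [0.2, 0, -0.4, 0, 0, 0], [0, 0, 0, 0, 0, 0]],
])

```text
time_s: 18.55
position: [0.5438, 0.1815, 0.1418]
tcp_rot: [[0.998, 0.057, 0.004], [0.057, -0.998, 0.001], [0.004, -0.0, -1.0]]
force: [5.4, 1.4, 3.6]
opening: 0.181
grasp_force: 30.0
```

```bash
python3 st.py
```

```text
shift mm [-1.7  0.2  4.8] toolx yaw 3.25 tilt [ 4.2e-03  7.0e-04 -1.0e+00] j6 94.03482538319611
turn world deg 6.75 tool z rad -0.1179
[0.5438 0.1815 0.1418] [5.41 1.45 3.64] [ 0.391 -0.928  0.175]
```

Call:
play_rows([
  [[0, 0, 0, 0, 0, 0], [0, 0, 0, 0, 0, 0], [0, 0, 0, 0, 0, 0], [0, 0, 0, 0, 0, 0], [0, 0, 0, 0, 0, 0]],
], fingers=0.2)

```text
time_s: 19.05
position: [0.5413, 0.1811, 0.141]
tcp_rot: [[0.998, 0.057, -0.002], [0.057, -0.998, -0.0], [-0.002, 0.0, -1.0]]
force: [0.6, -0.3, 0.4]
opening: 0.541
grasp_force: 0.0
```

Call:
play_rows([
  [[0, 0, -5, 0, 0, 0], [0, 0, -15, 0, 0, 0], [0, 0, -30, 0, 0, 0], [-30, 0, -30, 0, 0, 0], [0, 0, 0, 0, 0, 0]],
])

```text
time_s: 19.55
position: [0.5108, 0.1799, 0.2251]
tcp_rot: [[0.998, 0.057, 0.003], [0.057, -0.998, 0.001], [0.004, -0.0, -1.0]]
force: [0.6, 0.7, -1.0]
opening: 0.603
grasp_force: 0.0
```

Run:
```python
from h import *
np.set_printoptions(precision=4,suppress=True)
P=[cap(n) for n in("wrist","scene")];rs=[];I=[]
for p in P:
    u=proj(p,np.array([.5435,.181,.1395]));D=sorted(bot.pinpoint(p,"cap_grip"),key=lambda d:np.hypot(*(np.array(d["centre"])-u)))[0]
    print(p["name"],u,D["centre"],D["confidence"]);rs.append(ray(p,D["centre"]));u=u.astype(int)
    r=60 if p["name"]=="wrist" else 35
    v0=max(u[1]-r,0);u0=u[0]-r;print("org",u0,v0)
    I.append(cv2.resize(p["image"][v0:v0+2*r,u0:u0+2*r],(390,390),interpolation=cv2.INTER_CUBIC))
print(tri(rs));s=bot.read_state();print(s["position"],s["force"])
cv2.imwrite("pics/end.png",np.hstack(I))
```

```text
wrist [281.3676 178.4354] [277.3, 180.2] 0.68
org 221 118
scene [346.4124 261.7702] [347.5, 264.2] 0.62
org 311 226
(array([0.5407, 0.1838, 0.1298]), [np.float64(0.23692192063568937), np.float64(0.23692192063579295)])
[0.5122 0.1795 0.221 ] [-0.0694 -0.7885  0.0575]
```

View pics/end.png

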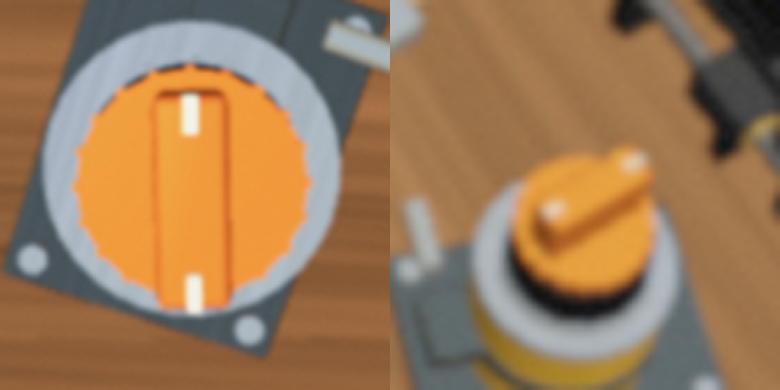

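The cap sits on the pot with its bar at about 3° yaw, released. I'll measure the heights of the two end marks from two wrist positions to check the height and level.

```bash
cat > mk.py <<'E'
from h import *
import pickle,sys
p=cap("wrist");out=[]
im=p["image"].astype(int);f=lambda im:(im.min(2)>150)&(im.max(2)-im.min(2)<70)
m=cv2.inRange(cv2.cvtColor(p["image"],cv2.COLOR_BGR2HSV),(7,120,90),(22,255,255))
u=proj(p,np.array([.5425,.182,.1545]))
n,l,st,c=cv2.connectedComponentsWithStats(m);i=min((i for i in range(1,n) if st[i,4]>800),key=lambda i:np.hypot(*(c[i]-u)))
hull=cv2.convexHull(np.argwhere(l==i)[:,::-1].astype(np.int32));k=np.zeros_like(m);cv2.fillConvexPoly(k,hull,255)
w=np.clip(im.min(2)-110,0,None)*(k>0)
n,l,st,c=cv2.connectedComponentsWithStats((w>0).astype(np.uint8))
for i in range(1,n):
    if st[i,4]>15:
        yy,xx=np.where(l==i);ww=w[yy,xx];out.append((np.average(xx,weights=ww),np.average(yy,weights=ww),st[i,4]))
print(out);pickle.dump([ray(p,o[:2]) for o in sorted(out,key=lambda o:o[1])],open(sys.argv[1],"wb"))
E
python3 mk.py a.pkl
```

```text
[(np.float64(278.1695099255583), np.float64(154.9317617866005), np.int32(85)), (np.float64(242.87787182587667), np.float64(176.69649334945586), np.int32(25)), (np.float64(312.9433962264151), np.float64(186.6967654986523), np.int32(26)), (np.float64(262.6155315085933), np.float64(208.5830681094844), np.int32(37)), (np.float64(279.37561529723587), np.float64(210.52177205603937), np.int32(66)), (np.float64(294.875), np.float64(209.0212962962963), np.int32(24))]
```

Call:
play_rows([
  [[0, 30, 0, 0, 0, 0], [0, 30, 0, 0, 0, 0], [0, 0, 0, 0, 0, 0], [0, 0, 0, 0, 0, 0]],
])

```text
time_s: 20.2
position: [0.5156, 0.1192, 0.2205]
tcp_rot: [[0.998, 0.055, -0.002], [0.055, -0.998, 0.0], [-0.002, -0.001, -1.0]]
force: [-0.1, -0.1, -0.3]
opening: 0.602
grasp_force: 0.0
```

```bash
python3 mk.py b.pkl; python3 -c "
from h import *
import pickle
a,b=[pickle.load(open(f,'rb')) for f in('a.pkl','b.pkl')]
for x,y in zip(a,b):print(tri([x,y]))
"
```

```text
[(np.float64(379.9324164711593), np.float64(33.74286869994337), np.int32(1561)), (np.float64(511.9230769230769), np.float64(23.0), np.int32(16)), (np.float64(17.613619361631386), np.float64(72.96896126565444), np.int32(1628)), (np.float64(204.39491077329808), np.float64(105.38202247191012), np.int32(74)), (np.float64(379.7379818832947), np.float64(163.23574889403835), np.int32(3471)), (np.float64(21.5473505833279), np.float64(135.6920419735384), np.int32(743)), (np.float64(454.32278123233465), np.float64(136.45618993781798), np.int32(467)), (np.float64(274.99658268560705), np.float64(131.82283570088447), np.int32(329)), (np.float64(227.10083102991888), np.float64(163.84604788100876), np.int32(2132)), (np.float64(471.8095238095238), np.float64(149.38095238095238), np.int32(20)), (np.float64(188.07037907728474), np.float64(156.45224801645608), np.int32(86)), (np.float64(469.34375), np.float64(156.90625), np.int32(27)), (np.float64(442.52191235059763), np.float64(163.8605577689243), np.int32(83)), (np.float64(456.7190611664296), np.float64(193.79160739687055), np.int32(204)), (np.float6
[... 277 characters left out ...]
020870602266), np.int32(149))]
(array([0.57230362, 0.17477115, 0.41854588]), [np.float64(15.903220463548795), np.float64(15.903220463548639)])
(array([0.57727208, 0.16004002, 0.43452796]), [np.float64(22.155206354395837), np.float64(22.155206354395812)])
(array([0.58463701, 0.17488646, 0.32473785]), [np.float64(11.875246522114358), np.float64(11.875246522114246)])
(array([0.57612845, 0.16468465, 0.2921054 ]), [np.float64(26.348707974342908), np.float64(26.348707974342872)])
(array([0.57496382, 0.15213115, 0.30861231]), [np.float64(29.346233303463066), np.float64(29.346233303463023)])
(array([0.57582041, 0.18118646, 0.31547096]), [np.float64(8.634629575904247), np.float64(8.634629575904343)])
```

```bash
python3 -c "
from h import *
import pickle
a=pickle.load(open('a.pkl','rb'));p=cap('wrist')
X=[tri([a[0],ray(p,(188.07,156.45))]),tri([a[5],ray(p,(192.38,211.07))])]
for x in X:print(x)
d=X[0][0]-X[1][0];print(np.linalg.norm(d),np.degrees(np.arctan2(d[1],d[0])),(X[0][0]+X[1][0])/2)"
```

```text
(array([0.56351097, 0.18375483, 0.15906221]), [np.float64(0.057094800000024204), np.float64(0.057094800000093586)])
(array([0.52613364, 0.18087015, 0.15852548]), [np.float64(0.20143387894214865), np.float64(0.2014338789421482)])
0.0374923218417654 4.413187397937598 [0.54482231 0.18231249 0.15879385]
```

```bash
python3 -c "
from rig import bot
print(bot.hand_in())"
```

```text
the job is handed in; nothing more can be done
None
```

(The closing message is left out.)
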